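# Lock the dust collector's access panel

## Robot

A 6-joint arm with a two-finger parallel gripper is mounted at the origin on the work surface. World frame = base frame: x ahead of the robot, y to its left, z up, the work surface at z = 0. Lengths are in m, angles in rad, forces in N, time in s.
With the tool pointing down it reaches from about 0.225 to 0.875 m from the base axis. Payload 3.4 kg.
Tool frame: the origin (TCP) lies on the mounting face of the last link; the fingertips stand 173 mm ahead of it and the grasp point (between the pads) lies 155 mm ahead of it; y points along the fingers, x is the direction in which the jaws open and shut, and the axes are right-handed (so a half turn about y gives the same grasp; the last joint's range is limited). The gripper opens to 85 mm and grips with 20 to 120 N. Pads are 22 mm wide; open, the fingers measure 114 mm over their backs; the gripper's body (76 mm by 85 mm) begins 54 mm behind the grasp point. The pads swing forward as they close: fully open they stand 13 mm farther back than shut.
Start: joints at [-1.438, 0.276, 1.505, -0, 1.361, -0.121], TCP at [0.144, -0.557, 0.405] pointing down, gripper open.
Joint ranges: [-2.89, 2.89], [-0.75, 2.08], [0.22, 2.7], [-1.18, 4.32], [0.11, 2.71], [-2.7, 2.7]. Speed limits (rad/s): [2.57, 2.57, 3.14, 3.14, 3.14, 3.14].

## Interface

Orientations are given as a unit quaternion [w, x, y, z].
In Python, from rig import manip, vision, ticket gives the robot as it stands.
- The arm moves only by the tool arm_command, never from a script. Its argument "increments" is one flat list of numbers, 7 for each row, row after row: the turn, a rotation vector about the tool's x, y, z in rad, then the shift along the tool's x, y, z in cm, then the closure, from 0 (fully open) to 1 (shut). In form: [wx, wy, wz, tx, ty, tz, hand, wx, wy, wz, tx, ty, tz, hand, ...]. A call has 1 to 8 rows; each row shifts and turns the commanded pose from where the row before left it, along the tool's axes as they then stand; what a row does not reach is not made up. A row lasts 1/8 s, in which the tool goes at most 62.5 mm and 10.7 degrees, less where a joint would pass 70% of its speed; a pose out of reach is approached as far as the arm can. A call is refused whole if a number of a shift passes 6.25 or a number of a turn 0.188, either way. A call with a gripper value outside its range is refused whole. The fingers move at their own pace and stop on an object; "grip_force" is the grip in N (left out, the last holds). Time passes only in rows, so rows that do not move let the fingers close. It gives the time, the measured TCP pose, the force and the opening at its end, in the units of the state.
- manip.get_state(): the state, without advancing time (a new reading comes with each control period).
- vision.get_image(name): name is "scene" or "top" or "wrist"; returns the picture (420x560x3 uint8, red, green, blue); there is no depth.
- vision.camera_params(name): a dict with "vfov" (degrees; the focal length in pixels is half the picture's height over the tangent of half this angle, whatever the lens; pixels are square), "cx", "cy" (the principal point, pixels), "R" (3x3) and "t" (3): a world point X has camera coordinates R X + t. Camera axes: x right, y down, z forward; pixel columns grow to the right and rows downward; lengths in m; the calibration is good to about 2 mm. A picture is of the moment at which its call begins: read the wrist's pose just before it. camera_params takes no time and is no camera call; for the wrist camera it gives the pose at the moment of the call.
- ticket.sign_off(): hands the job in, once; it reports no verdict.
The state is a dict: "clock": time; "qpos": joint angles; "qd": joint speeds; "effort": joint torques, N m; "position": TCP position; "ee_rot": TCP orientation; "contact_force": force on the tool from outside, world axes, zero at the start; "moment": the same for the moment, N m; "width": finger opening in m.
Only numpy, scipy, OpenCV 4.12 (cv2) and the standard library are available. Lean on these libraries where they do the work, as an engineer would, in place of code of your own. Each camera call takes 0.05 s, during which the arm holds its last target.

## Task

The sprung access panel on top of the dust-collector casing stands ajar and its quarter-turn fastener is unlocked. Set a fingertip in the slot of the fastener, press the panel down shut with it and, still pressing, turn the fastener clockwise (seen from above) as far as it goes, so that the panel stays locked shut when you let go and move clear. Grasp and lift nothing, and leave the tools and parts lying around where they are.

Things in the scene. Friction and masses are not known exactly. Their poses are not given: they have to be found in the camera images.
- casing: fixed grey sheet-steel dust-collector casing on the bench, 250 (x) x 360 (y) x 100 mm high; origin on the bench under the centre of the access panel, z up, front at -x. The panel covers its top from y = -125 to 125 mm; from y = 125 to 235 mm the top is a fixed deck. With the panel shut the fastener's axis is vertical at casing x = -65, y = 0 mm and its slot floor is 116 mm above the bench.
- panel_front (a point): middle of the front edge of the access panel, at its top face. The panel is bare aluminium, 238 (front to back) x 236 x 6 mm, hinged along its back edge at casing x = 120 mm, height 100 mm; its front is sprung up. A tongue under it, turned by the fastener, swings beneath a keeper inside the casing's front wall from about 1.0 rad on.
- panel (a joint): opening angle of the panel, rad: 0 shut (firm stop), 0.14 where the spring holds it at the start (fastener 26 mm higher, leaning back 0.14). Pressed at the fastener it takes about 3.5 N to start and 6.5 N to hold shut. Unlocked it springs up when let go; locked it stays within 0.02.
- fastener (a joint): angle of the fastener, rad, growing clockwise from above: 0 unlocked (slot parallel to the panel's front edge), 1.571 locked at its stop (slot front to back). Starts at 0 to 0.35, stays where left, takes 0.15 to 0.3 N m. Turned with the panel up, its tongue lands on top of the keeper and the panel cannot shut.
- slot_floor: floor of the slot, turns with the fastener; origin at the floor's centre on the turning axis; y along the slot, z out of the panel. The fastener is a dark steel disc 90 mm across with two parallel ribs, 14 mm thick, 60 mm long, 18 mm above the slot floor; the slot between them is 34 mm wide, 60 mm long, open at both ends. A fingertip near one end pushes a rib to turn it.
- grinding_disc: bystander: loose grey grinding disc, 90 mm across, 9 mm thick, lying on the casing's deck; origin under its centre
- hex_nut: bystander: loose steel hexagon nut, 36 mm across, 18 mm high, on the casing's deck; origin under its centre
- wrench: bystander: loose wrench lying on the bench in front of the casing; origin under its middle, x along it
- screwdriver: bystander: loose screwdriver lying on the bench beside the casing's -y side; origin under its middle, x along it
- bracket: bystander: loose steel angle bracket, 70 x 40 mm foot, 54 mm high, on the bench to the right; origin under its foot
- oil_can: bystander: loose grey can, 60 mm across, 130 mm high, on the bench to the right; origin under its centre
- angle_grinder: bystander: loose angle grinder lying on the bench to the left, about 300 mm long, 90 mm high; origin under its body, x along it

How it is judged:
By the outcome, as a careful person would: the job done as asked, in the order asked, and still so for the second after the job is handed in, with the robot touching nothing.
It also fails if it takes over 42 s, if anything falls off the work surface, if the arm or the gripper's body presses on something with over 40 N, if the wrist force passes 120 N, or if a joint passes its speed limit or range.

## Working session

There is one attempt and no reset: what is moved stays moved. The work goes in short steps, Python scripts to look and compute and a tool call to move; the robot and the scene stay as the last step left them, time stands still between calls to the robot, and variables do not carry over. Pictures are saved under pics/ and viewed, and the job is handed in when it is done.

Besides the shell and the picture viewer there is one more tool, called after "Call:" as name(argument=value, ...), one argument or row to a line, values as JSON. arm_command: Moves the arm, as the interface text tells. Its arguments: {"type":"object","properties":{"increments":{"type":"array"},"grip_force":{"type":"number"}},"required":["increments"]}

```bash
mkdir -p pics; python3 - <<'E'
from rig import manip, vision
import cv2
s=manip.get_state(); print(s)
for n in ["scene","top","wrist"]:
    p=vision.camera_params(n); print(n,p)
    cv2.imwrite(f"pics/{n}0.png",vision.get_image(n)[:,:,::-1])
E
```

```text
{'clock': 0.0, 'qpos': array([-1.43797163e+00,  2.76577840e-01,  1.50614733e+00,  5.48367253e-06,
        1.36067755e+00, -1.21034503e-01]), 'qd': array([-0.00032316, -0.00108045, -0.00088975,  0.00011471, -0.00126732,
        0.00060627]), 'effort': array([-1.11423433e-03, -4.16773367e+01, -2.45805591e+01, -4.88072055e-04,
        1.08674282e-02, -2.11186051e-05]), 'position': array([ 0.1443538 , -0.55636019,  0.40384354]), 'ee_rot': array([ 0.55972286, -0.55882048,  0.43313709, -0.4322294 ]), 'contact_force': array([ 0.01249051, -0.14472679,  0.76223126]), 'moment': array([-0.00783378,  0.00603791, -0.04372627]), 'width': 0.08560242388849496}
scene {'vfov': 44.4836691507896, 'cx': 275.17191470010914, 'cy': 214.1228923417401, 'R': array([[ 0.7390561 ,  0.67349592,  0.0141186 ],
       [ 0.55356088, -0.59523592, -0.58246421],
       [-0.38388337,  0.43828923, -0.81273372]]), 't': array([-0.47840234, -0.22329589,  1.72483375])}
top {'vfov': 53.886412707676584, 'cx': 273.71202679077595, 'cy': 202.55485177260394, 'R': array([[ 0.01562722, -0.99978832, -0.01338325],
       [-0.985592  , -0.01314805, -0.1686284 ],
       [ 0.16841674,  0.01582562, -0.98558883]]), 't': array([0.049629  , 0.60920195, 1.16521235])}
wrist {'vfov': 70.44659741682595, 'cx': 281.61364225983124, 'cy': 211.54998065369438, 'R': array([[ 0.25168058, -0.96780567, -0.00301166],
       [-0.93326388, -0.24351954,  0.26403932],
       [-0.25627215, -0.06364289, -0.96450721]]), 't': array([-0.57414438, -0.03504261,  0.37942268])}
```

View pics/scene0.png

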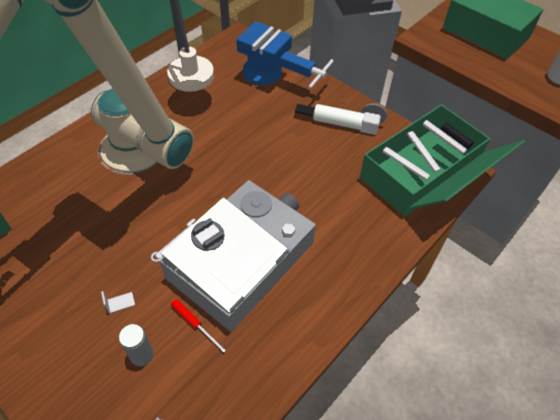

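View pics/top0.png

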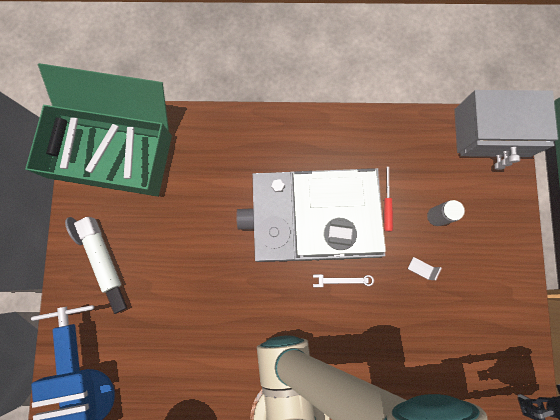

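View pics/wrist0.png

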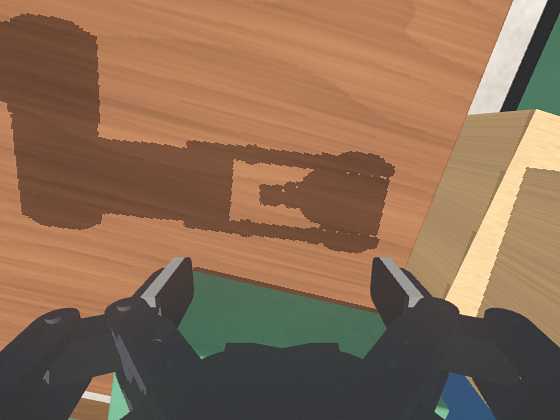

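```bash
python3 - <<'E'
import cv2
im=cv2.imread("pics/top0.png"); 
cv2.imwrite("pics/topc.png",cv2.resize(im[60:260,150:400],None,fx=3,fy=3,interpolation=cv2.INTER_CUBIC))
E
```

```text
(no output)
```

View pics/topc.png

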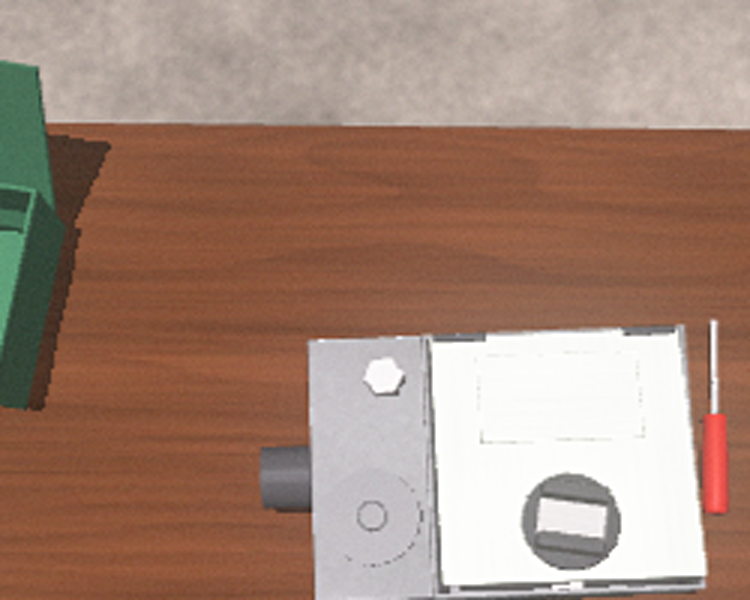

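```bash
python3 - <<'E'
import cv2
im=cv2.imread("pics/top0.png"); 
cv2.imwrite("pics/topd.png",cv2.resize(im[160:270,245:395],None,fx=5,fy=5,interpolation=cv2.INTER_CUBIC))
cv2.imwrite("pics/tope.png",cv2.resize(im[210:262,315:390],None,fx=10,fy=10,interpolation=cv2.INTER_CUBIC))
im=cv2.imread("pics/scene0.png"); 
cv2.imwrite("pics/scd.png",cv2.resize(im[170:330,145:320],None,fx=4,fy=4,interpolation=cv2.INTER_CUBIC)[:600])
E
```

```text
(no output)
```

View pics/topd.png

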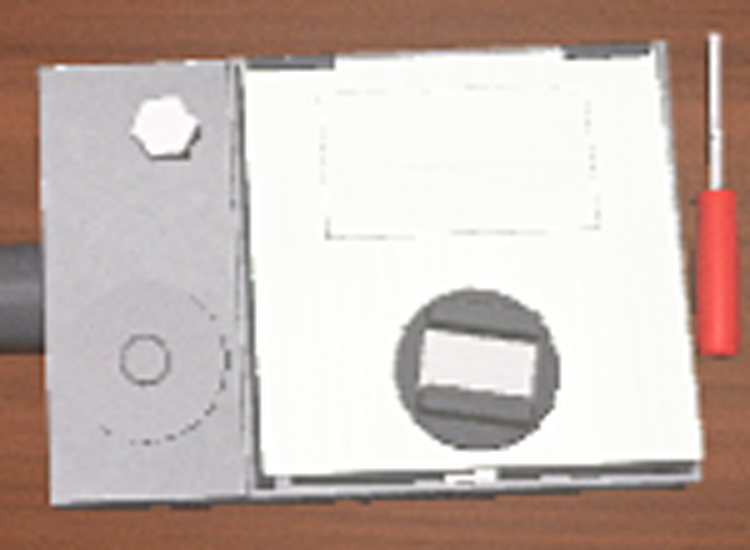

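View pics/tope.png

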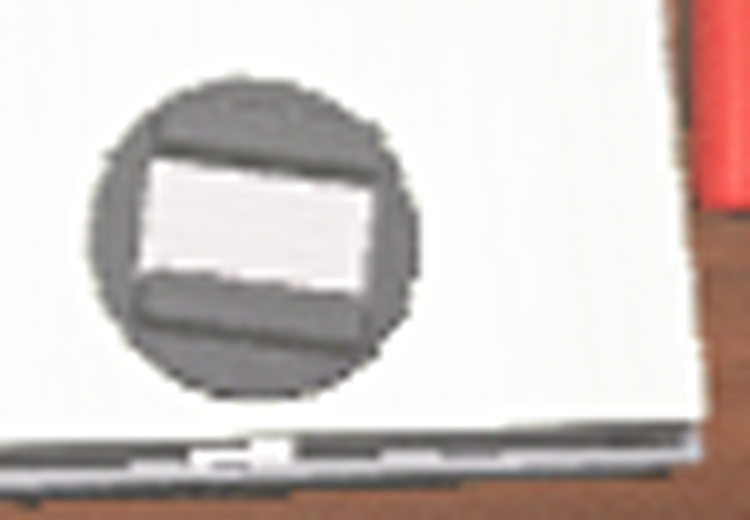

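View pics/scd.png

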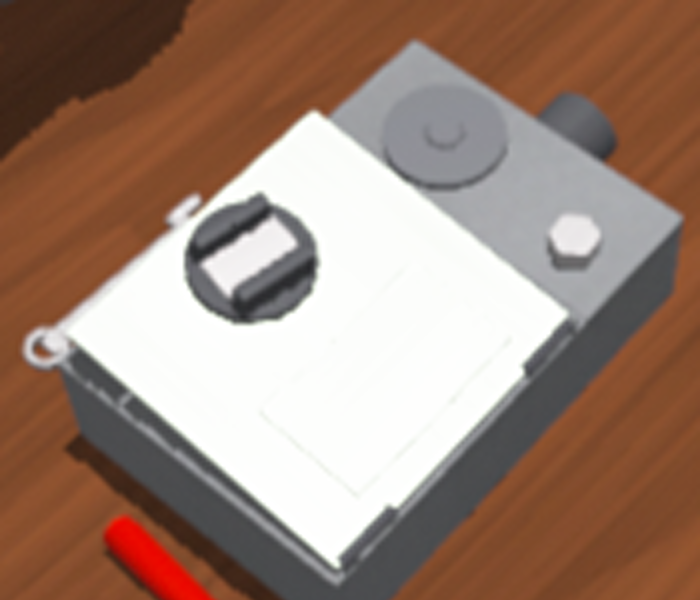

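```bash
cat > h.py <<'E'
import numpy as np, cv2
from rig import vision
def K(p): 
    f=210/np.tan(np.radians(p['vfov']/2)); return f
def proj(p,X):
    c=np.asarray(X)@np.array(p['R']).T+p['t']; f=K(p)
    return np.stack([p['cx']+f*c[...,0]/c[...,2],p['cy']+f*c[...,1]/c[...,2]],-1)
def unproj(p,uv,z):
    f=K(p); d=np.array([(uv[0]-p['cx'])/f,(uv[1]-p['cy'])/f,1]); R=np.array(p['R'])
    d=R.T@d; o=-R.T@np.array(p['t']); return o+d*(z-o[2])/d[2]
E
cat > fit.py <<'E'
from h import *
from scipy.optimize import least_squares
T=vision.camera_params("top"); S=vision.camera_params("scene")
def pan(x,y,z,a): # shut coords -> opened
    dx=x-.12; dz=z-.1
    return [.12+dx*np.cos(a)+dz*np.sin(a), y, .1-dx*np.sin(a)+dz*np.cos(a)]
t=lambda u,v:(245+u/5,160+v/5)
s=lambda u,v:(145+u/4,170+v/4)
obs=[(T,'c',(.125,.235,.1),t(39,67)),(T,'c',(-.125,.235,.1),t(51,503)),(T,'c',(.125,-.125,.1),t(664,42)),
(T,'p',(-.118,.118,.106),t(263,474)),(T,'p',(-.118,-.118,.106),t(703,458)),(T,'p',(-.065,0,.113),(340.5,233.8)),
(S,'c',(-.125,.235,.1),s(415,41)),(S,'c',(.125,.235,.1),s(683,218)),(S,'p',(-.118,.118,.106),s(315,110)),
(S,'p',(-.065,0,.113),s(253,261)),(S,'p',(-.118,-.118,.106),s(68,335))]
def W(q,k,X):
    X=np.array(X if k=='c' else pan(*X,q[3])); c,sn=np.cos(q[2]),np.sin(q[2])
    return np.array([q[0]+c*X[0]-sn*X[1],q[1]+sn*X[0]+c*X[1],X[2]])
def res(q): return np.concatenate([proj(p,W(q,k,X))-o for p,k,X,o in obs])
if __name__=="__main__":
    r=least_squares(res,[.55,-.1,0,.14],loss='soft_l1'); print(r.x); print(res(r.x).reshape(-1,2).round(2))
    q=r.x
    print('fastener floor open',W(q,'p',(-.065,0,.116)),'shut',W([*q[:3],0],'p',(-.065,0,.116)))
    a=[unproj(T,(315+u/10,210+v/10),.141) for u,v in [(155,158),(372,187),(145,272),(362,294),(135,318),(355,352)]]
    for i in (0,2,4):
        d=a[i+1]-a[i]; print('slot dir',np.arctan2(-d[0],-d[1]),np.linalg.norm(d))
    # fastener clockwise angle = -(yaw of slot +y) + casing yaw
E
python3 fit.py
```

```text
[ 0.57493142 -0.12057614  0.04978099  0.11653561]
[[-0.47 -1.34]
 [-0.57 -0.59]
 [ 0.26 -0.93]
 [-0.28 -0.2 ]
 [-0.3  -0.08]
 [-0.41 -0.63]
 [-0.67 -0.9 ]
 [-0.2  -0.44]
 [-1.08  0.54]
 [-1.13 -0.1 ]
 [-1.5  -0.35]]
fastener floor open [ 0.51312321 -0.12365556  0.1374018 ] shut [ 0.51001194 -0.12381057  0.116     ]
slot dir 0.12000114835115526 0.05866682167174081
slot dir 0.08697041737152912 0.058232122005601926
slot dir 0.13920213660623038 0.05923342051504976
```

```bash
sed -i 's#245+u/5,160+v/5#244.6+u/5,159.6+v/5#;s#145+u/4,170+v/4#144.6+u/4,169.6+v/4#;s#(340.5,233.8)#(340.05,233.35)#;s#315+u/10,210+v/10#314.55+u/10,209.55+v/10#' fit.py; python3 fit.py; python3 - <<'E'
from rig import manip
from scipy.spatial.transform import Rotation as R
s=manip.get_state(); w,x,y,z=s['ee_rot']; print(R.from_quat([x,y,z,w]).as_matrix().round(3), s['clock'])
from rig import vision
p=vision.camera_params('wrist'); import numpy as np
Rm=R.from_quat([x,y,z,w]).as_matrix()
print('cam in tool',Rm.T@(-p['R'].T@p['t']-s['position']), (p['R']@Rm).round(3))
E
```

```text
[ 0.57507774 -0.11977467  0.05165723  0.12428699]
[[-0.42 -0.84]
 [-0.37 -0.09]
 [ 0.29 -0.65]
 [-0.07  0.09]
 [ 0.03  0.04]
 [-0.14 -0.39]
 [-0.21 -0.65]
 [ 0.34 -0.32]
 [-0.52  0.47]
 [-0.48 -0.06]
 [-0.87 -0.32]]
fastener floor open [ 0.5135704  -0.1229548   0.13881052] shut [ 0.51016444 -0.1231309   0.116     ]
slot dir 0.12003496153111196 0.05868099544119713
slot dir 0.08700008816583427 0.05824570144839757
slot dir 0.1392377249238468 0.05924791953137826
[[ 0.251 -0.     0.968]
 [-0.968  0.001  0.251]
 [-0.001 -1.     0.   ]] 0.15
cam in tool [0.00045603 0.03046669 0.0667077 ] [[ 1.     0.001  0.001]
 [ 0.001 -0.264 -0.964]
 [-0.001  0.964 -0.264]]
```

Call:
arm_command(
  increments=[0,0,0,-2.73,0,3.88,0.65,0,0,0,-2.73,0,3.88,0.65,0,0,0,-2.73,0,3.88,0.65,0,0,0,-2.73,0,3.88,0.65,0,0,0,-2.73,0,3.88,0.65,0,0,0,-2.73,0,3.88,0.65],
)

```text
clock: 0.9
position: [0.3293, -0.3382, 0.4046]
ee_rot: [0.559, -0.559, 0.433, -0.433]
contact_force: [1.3, -0.6, -0.2]
width: 0.0302
```

Call:
arm_command(
  increments=[0,0,0,-2.73,0,3.88,0.65,0,0,0,-2.73,0,3.88,0.65,0,0,0,-2.73,0,3.88,0.65,0,0,0,-2.73,0,3.88,0.65,0,0,0,-2.73,0,3.88,0.65,0,0,0,-2.73,0,3.88,0.65],
)

```text
clock: 1.65
position: [0.5136, -0.1212, 0.4045]
ee_rot: [-0.559, 0.559, -0.433, 0.433]
contact_force: [0.6, -0.4, -0.3]
width: 0.0297
```

Call:
arm_command(
  increments=[0,-0.185,0,0,0,0,0.65,0,-0.185,0,0,0,0,0.65,0,-0.185,0,0,0,0,0.65,0,-0.185,0,0,0,0,0.65,0,-0.185,0,0,0,0,0.65,0,-0.185,0,0,0,0,0.65,0,-0.185,0,0,0,0,0.65,0,-0.185,0,0,0,0,0.65],
)

```text
clock: 2.65
position: [0.5127, -0.1225, 0.4044]
ee_rot: [0.705, -0.704, -0.059, 0.06]
contact_force: [0.1, -0.1, 0.1]
width: 0.0299
```

Call:
arm_command(
  increments=[0,-0.185,0,0,0,0,0.65,0,-0.185,0,0,0,0,0.65,0,-0.185,0,0,0,0,0.65,0,-0.185,0,0,0,0,0.65,0,-0.185,0,0,0,0,0.65,0,-0.185,0,0,0,0,0.65,0,-0.185,0,0,0,0,0.65,0,0,0,0,0,0,0.65],
)

```text
clock: 3.65
position: [0.5127, -0.1225, 0.4044]
ee_rot: [0.528, -0.528, -0.47, 0.471]
contact_force: [-0.1, -0.1, 0.4]
width: 0.0297
```

```bash
cat > tool.py <<'E'
from rig import manip
from scipy.spatial.transform import Rotation as R
def Rt(s): w,x,y,z=s['ee_rot']; return R.from_quat([x,y,z,w]).as_matrix()
E
python3 - <<'E'
from h import *; from tool import *
import json
s=manip.get_state(); p=vision.camera_params('wrist'); im=vision.get_image('wrist')
cv2.imwrite('pics/w1.png',im[:,:,::-1])
print(s['qpos'].round(3)); r=Rt(s); print(r.round(3), np.arctan2(r[1,0],r[0,0]))
np.savez('w1.npz',**p)
print(proj(p,np.array([[.5136,-.123,.139],[.510,-.123,.116]])))
E
```

```text
[-0.367  0.204  1.605 -0.     1.334 -1.822]
[[ 0.115 -0.001 -0.993]
 [ 0.993  0.     0.115]
 [ 0.    -1.     0.001]] 1.4558604701499989
[[281.33487523 215.7777028 ]
 [280.86325963 204.80611204]]
```

View pics/w1.png

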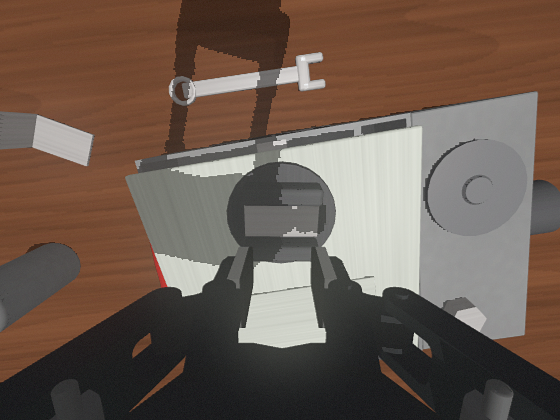

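```bash
python3 - <<'E'
import cv2
im=cv2.imread("pics/w1.png"); 
cv2.imwrite("pics/w1c.png",cv2.resize(im[150:275,205:355],None,fx=5,fy=5,interpolation=cv2.INTER_CUBIC)[:600]*1)
import numpy as np
a=cv2.imread("pics/w1c.png"); cv2.imwrite("pics/w1c.png",np.clip(a.astype(float)*1.7,0,255).astype('uint8'))
E
```

```text
(no output)
```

View pics/w1c.png

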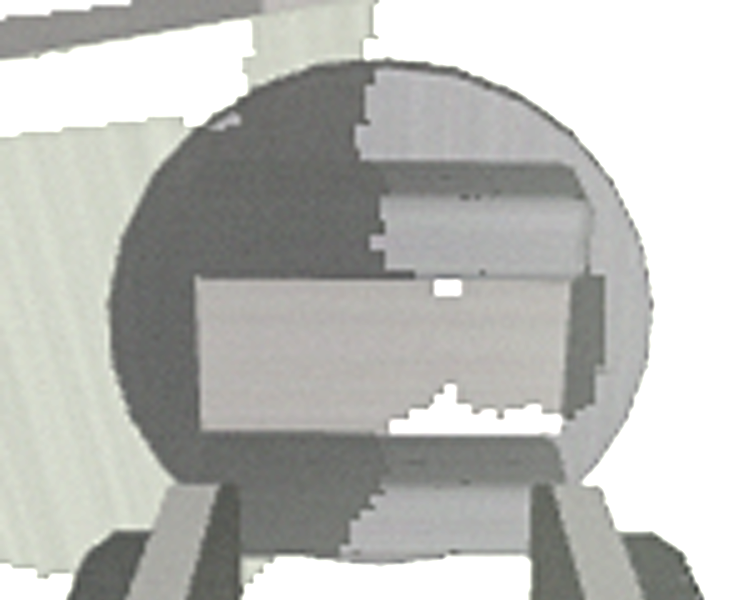

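```bash
python3 - <<'E'
from h import *
p=dict(np.load('w1.npz'))
for z in (.137,.139,.142):
    b=unproj(p,(281.4,236.6),z); print(z,b,b+ -.017*np.cos(.13)*np.array([.993,-.115,0]))
for z in (.155,.157,.160):
    b=unproj(p,(281.4,149.6+483/5),z); c=unproj(p,(281.4,149.6+278/5),z);print(z,b,c,'mid',(b+c)/2)
E
```

```text
0.137 [ 0.53237372 -0.12510443  0.137     ] [ 0.51563516 -0.12316592  0.137     ]
0.139 [ 0.53164772 -0.12502219  0.139     ] [ 0.51490916 -0.12308369  0.139     ]
0.142 [ 0.53055872 -0.12489885  0.142     ] [ 0.51382016 -0.12296035  0.142     ]
0.155 [ 0.53381468 -0.12528173  0.155     ] [ 0.50072989 -0.12147588  0.155     ] mid [ 0.51727229 -0.12337881  0.155     ]
0.157 [ 0.53301585 -0.12519112  0.157     ] [ 0.50023321 -0.12142003  0.157     ] mid [ 0.51662453 -0.12330558  0.157     ]
0.16 [ 0.53181761 -0.12505521  0.16      ] [ 0.49948819 -0.12133625  0.16      ] mid [ 0.5156529  -0.12319573  0.16      ]
```

Call:
arm_command(
  increments=[0,0,0,-0.06,2,0.05,0.65,0,0,0,0,2,0,0.65,0,0,0,0,2,0,0.65,0,0,0,0,1,0,0.65,0,0,0,0,0.5,0,0.65,0,0,0,0,0,0,0.65],
)

```text
clock: 4.45
position: [0.5124, -0.1232, 0.3298]
ee_rot: [-0.527, 0.528, 0.471, -0.471]
contact_force: [-0.1, -0.6, -0.3]
width: 0.0296
```

```bash
python3 - <<'E'
from h import *; from tool import *
s=manip.get_state(); im=vision.get_image('wrist')
cv2.imwrite('pics/w2.png',cv2.resize(im[130:340,150:420],None,fx=2.7,fy=2.7)[:,:,::-1]); im=vision.get_image('scene')
cv2.imwrite('pics/s2.png',cv2.resize(im[140:310,130:310],None,fx=3.5,fy=3.5)[:,:,::-1])
print(s['position'],s['contact_force'],s['moment'])
E
```

```text
[ 0.51238102 -0.12318025  0.32982657] [-0.08851332 -0.56184705 -0.28523962] [ 0.02695645 -0.06652105 -0.06778685]
```

View pics/w2.png

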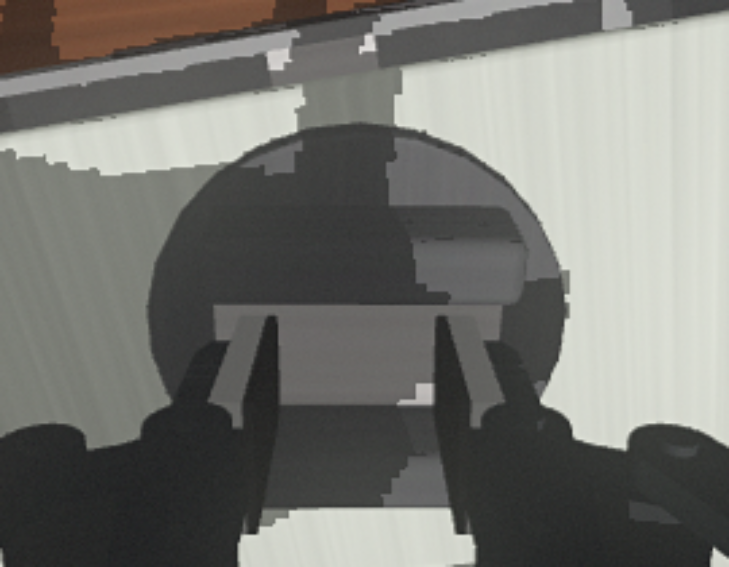

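View pics/s2.png

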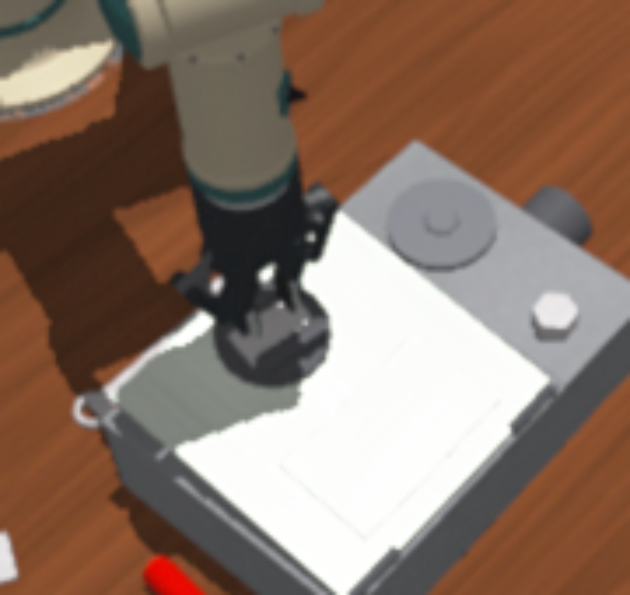

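Call:
arm_command(
  increments=[0,0,0,0,0,-0.25,0.65,0,0,0,0,0.5,0,0.65,0,0,0,0,0.5,0,0.65,0,0,0,0,0,0,0.65],
)

```text
clock: 5.05
position: [0.5145, -0.1233, 0.319]
ee_rot: [0.528, -0.527, -0.471, 0.471]
contact_force: [-0.5, 0.0, 0.0]
width: 0.03
```

Call:
arm_command(
  increments=[0,0,0,0,0.3,0,0.65,0,0,0,0,0.3,0,0.65,0,0,0,0,0.3,0.02,0.65,0,0,0,0,0,0,0.65],
)

```text
clock: 5.55
position: [0.5141, -0.1235, 0.3107]
ee_rot: [0.528, -0.527, -0.471, 0.471]
contact_force: [-2.4, -0.8, 4.8]
width: 0.0301
```

Call:
arm_command(
  increments=[0,0,0,0,0.4,0.08,0.65,0,0,0,0,0.4,0.07,0.65,0,0,0,0,0.4,0.07,0.65,0,0,0,0,0.4,0.05,0.65,0,0,0,0,0.3,0.05,0.65,0,0,0,0,0,0,0.65],
)

```text
clock: 6.3
position: [0.5114, -0.1234, 0.2921]
ee_rot: [-0.527, 0.528, 0.471, -0.471]
contact_force: [-3.1, -1.4, 5.3]
width: 0.03
```

Call:
arm_command(
  increments=[0,0,0,0,0.3,0.02,0.65,0,0,0,0,0.2,0.02,0.65,0,0,0,0,0,0,0.65],
)

```text
clock: 6.68
position: [0.511, -0.1234, 0.2887]
ee_rot: [-0.527, 0.528, 0.471, -0.471]
contact_force: [-3.5, -1.1, 14.4]
width: 0.03
```

Call:
arm_command(
  increments=[0,0,0,0,0.1,0,0.65,0,0,0,0,0,0,0.65],
)

```text
clock: 6.92
position: [0.5109, -0.1233, 0.2885]
ee_rot: [-0.526, 0.528, 0.471, -0.471]
contact_force: [-6.0, 0.1, 20.4]
width: 0.03
```

```bash
python3 - <<'E'
from h import *; from tool import *
s=manip.get_state(); im=vision.get_image('wrist')
cv2.imwrite('pics/w3.png',cv2.resize(im[50:340,130:450],None,fx=2,fy=2)[:,:,::-1]); im=vision.get_image('scene')
cv2.imwrite('pics/s3.png',cv2.resize(im[140:310,130:310],None,fx=3.5,fy=3.5)[:,:,::-1])
print(s['position'],s['contact_force'],s['moment'],s['qpos'])
E
```

```text
[ 0.5109185  -0.12332129  0.28852073] [-6.01402308  0.05570588 20.39924064] [0.01370515 1.07979773 0.01410369] [-3.68893326e-01  2.95678322e-01  1.78887676e+00 -1.18142085e-03
  1.05455772e+00 -1.82666548e+00]
```

View pics/w3.png

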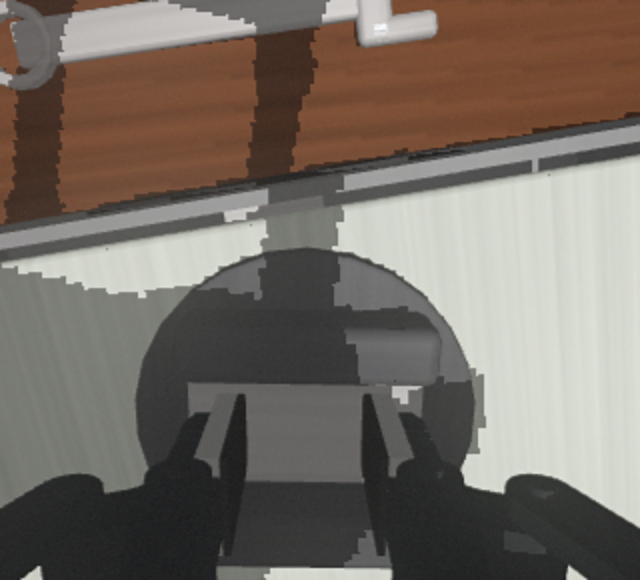

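View pics/s3.png

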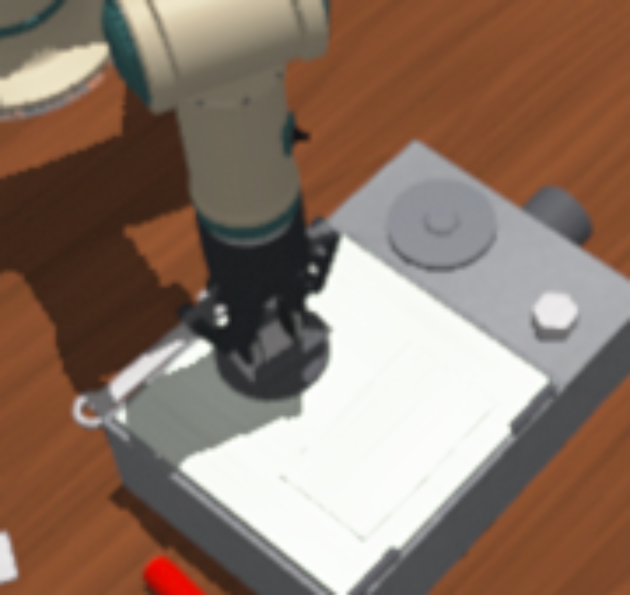

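Call:
arm_command(
  increments=[0,0.12,0,0,0,0,0.65,0,0.12,0,0,0,0,0.65,0,0.12,0,0,0,0,0.65,0,0,0,0,0,0,0.65],
)

```text
clock: 7.52
position: [0.5109, -0.1234, 0.2885]
ee_rot: [-0.602, 0.604, 0.369, -0.369]
contact_force: [-5.6, -0.3, 19.6]
width: 0.0297
```

```bash
cat > st.py <<'E'
from tool import *; import numpy as np
s=manip.get_state(); r=Rt(s); print(s['clock'],s['position'].round(4),s['contact_force'].round(1),s['moment'].round(2),'yaw',np.arctan2(r[1,0],r[0,0]).round(3),'tilt',r[:,1].round(3),s['width'],s['qpos'].round(3))
E
python3 st.py
```

```text
7.525 [ 0.5109 -0.1234  0.2885] [-5.6 -0.3 19.6] [-0.12  1.1  -0.12] yaw 1.098 tilt [ 0.002 -0.002 -1.   ] 0.029689311883998728 [-0.369  0.296  1.789 -0.002  1.054 -1.466]
```

Call:
arm_command(
  increments=[0,0.15,0,0,0,0,0.65,0,0.15,0,0,0,0,0.65,0,0.15,0,0,0,0,0.65,0,0.15,0,0,0,0,0.65,0,0,0,0,0,0,0.65],
)

```text
clock: 8.15
position: [0.5106, -0.1236, 0.2885]
ee_rot: [-0.684, 0.686, 0.174, -0.174]
contact_force: [-6.3, -2.3, 19.6]
width: 0.0301
```

```bash
python3 st.py;  python3 - <<'E'
from h import *
im=vision.get_image('wrist')
cv2.imwrite('pics/w4.png',cv2.resize(im[50:340,130:450],None,fx=2,fy=2)[:,:,::-1])
E
```

```text
8.15 [ 0.5106 -0.1236  0.2885] [-6.3 -2.3 19.6] [-0.28  1.25 -0.18] yaw 0.498 tilt [ 0.001 -0.003 -1.   ] 0.03010497160523291 [-0.369  0.296  1.789 -0.002  1.055 -0.866]
```

View pics/w4.png

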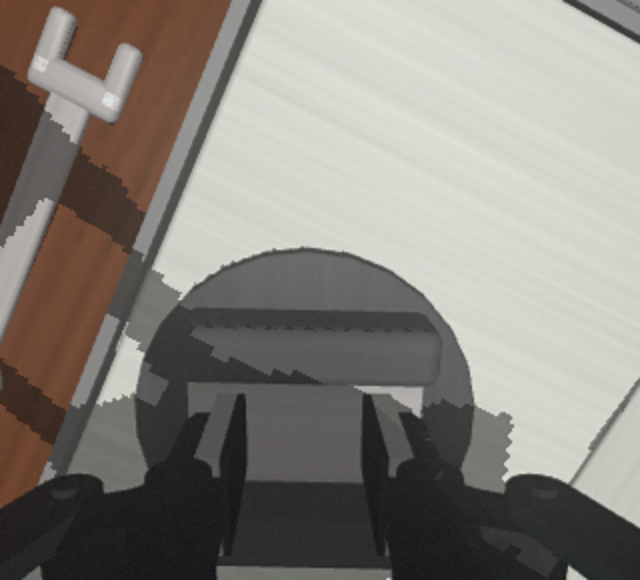

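Call:
arm_command(
  increments=[0,0.15,0,0,0,0,0.65,0,0.15,0,0,0,0,0.65,0,0.14,0,0,0,0,0.65,0,0,0,0,0,0,0.65],
)

```text
clock: 8.7
position: [0.5105, -0.1235, 0.2885]
ee_rot: [-0.706, 0.708, 0.021, -0.02]
contact_force: [-7.4, -1.7, 20.6]
width: 0.03
```

```bash
python3 st.py
```

```text
8.7 [ 0.5105 -0.1235  0.2885] [-7.4 -1.7 20.6] [-0.23  1.26 -0.12] yaw 0.058 tilt [ 0.001 -0.003 -1.   ] 0.029992634462545784 [-0.369  0.296  1.789 -0.002  1.055 -0.426]
```

Call:
arm_command(
  increments=[0,0.06,0,0,0,0,0.65,0,0.06,0,0,0,0,0.65,0,0.0,0,0,0,0,0.65],
)

```text
clock: 9.07
position: [0.5113, -0.1236, 0.2885]
ee_rot: [-0.706, 0.708, -0.021, 0.023]
contact_force: [-4.6, -1.3, 19.6]
width: 0.0301
```

```bash
python3 st.py;  python3 - <<'E'
from h import *
im=vision.get_image('wrist')
cv2.imwrite('pics/w5.png',cv2.resize(im[50:340,130:450],None,fx=2,fy=2)[:,:,::-1])
E
```

```text
9.075 [ 0.5113 -0.1236  0.2885] [-4.6 -1.3 19.6] [-0.23  0.98 -0.02] yaw -0.062 tilt [ 0.003 -0.003 -1.   ] 0.03014170341571907 [-0.369  0.296  1.788 -0.002  1.053 -0.306]
```

View pics/w5.png

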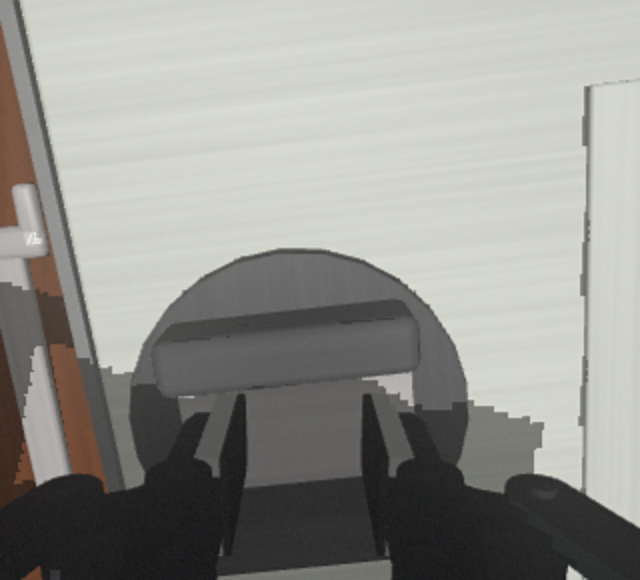

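Call:
arm_command(
  increments=[0,0.06,0,0,0,0,0.65,0,0.05,0,0,0,0,0.65,0,0.0,0,0,0,0,0.65],
)

```text
clock: 9.5
position: [0.5118, -0.1239, 0.2886]
ee_rot: [-0.703, 0.706, -0.059, 0.062]
contact_force: [-4.1, -3.1, 17.5]
width: 0.0299
```

```bash
python3 st.py
```

```text
9.5 [ 0.5118 -0.1239  0.2886] [-4.1 -3.1 17.5] [-0.24  0.8  -0.  ] yaw -0.172 tilt [ 0.005 -0.004 -1.   ] 0.02993944269991002 [-0.369  0.296  1.788 -0.002  1.052 -0.196]
```

Call:
arm_command(
  increments=[0,0.05,0,0,0,0,0.65,0,0.04,0,0,0,0,0.65,0,0.0,0,0,0,0,0.65],
)

```text
clock: 9.88
position: [0.5124, -0.1232, 0.2886]
ee_rot: [-0.701, 0.701, -0.09, 0.094]
contact_force: [-0.9, 0.8, 16.4]
width: 0.0301
```

```bash
python3 st.py;  python3 - <<'E'
from h import *
p=vision.camera_params('wrist');np.savez('w6.npz',**p)
im=vision.get_image('wrist')
cv2.imwrite('pics/w6.png',cv2.resize(im[50:340,130:450],None,fx=2,fy=2)[:,:,::-1])
E
```

```text
9.875 [ 0.5124 -0.1232  0.2886] [-0.9  0.8 16.4] [0.2  0.46 0.31] yaw -0.261 tilt [ 0.007 -0.002 -1.   ] 0.030076979222364873 [-3.680e-01  2.960e-01  1.788e+00  1.000e-03  1.051e+00 -1.070e-01]
```

View pics/w6.png

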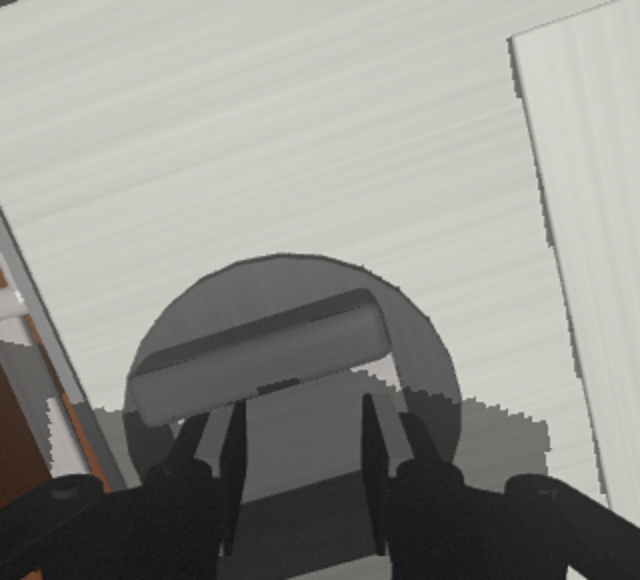

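Call:
arm_command(
  increments=[0,0.04,0,0,0,0,0.65,0,0.0,0,0,0,0,0.65],
)

```text
clock: 10.18
position: [0.5127, -0.123, 0.2886]
ee_rot: [-0.699, 0.699, -0.103, 0.108]
contact_force: [-0.0, 2.3, 15.3]
width: 0.0296
```

```bash
python3 st.py;  python3 - <<'E'
from h import *
p=vision.camera_params('wrist')
im=vision.get_image('wrist')
cv2.imwrite('pics/w7.png',cv2.resize(im[50:340,130:450],None,fx=2,fy=2)[:,:,::-1])
# w6: front-face base edge of nearest rib / top edge
q=dict(np.load('w6.npz'))
f=lambda u,v:(129.75+u/2,49.75+v/2)
for a,b,z in [((148,355),(362,290),.134),((160,424),(385,355),.134)]:
    d=unproj(q,f(*b),z)-unproj(q,f(*a),z); print(d, np.arctan2(d[1],d[0]))
d=unproj(q,f(0,210),.1)-unproj(q,f(128,488),.1); print('casing front?',d,np.arctan2(-d[0],d[1]))
E
```

```text
10.175 [ 0.5127 -0.123   0.2886] [-0.   2.3 15.3] [0.43 0.3  0.85] yaw -0.3 tilt [ 0.007 -0.002 -1.   ] 0.029589689484260856 [-3.680e-01  2.960e-01  1.787e+00  1.000e-03  1.050e+00 -6.900e-02]
[0.04869764 0.00199342 0.        ] 0.04091185511332547
[0.05289328 0.00278787 0.        ] 0.05265873573734989
casing front? [-0.0051286   0.08568636  0.        ] 0.05978183090476763
```

View pics/w7.png

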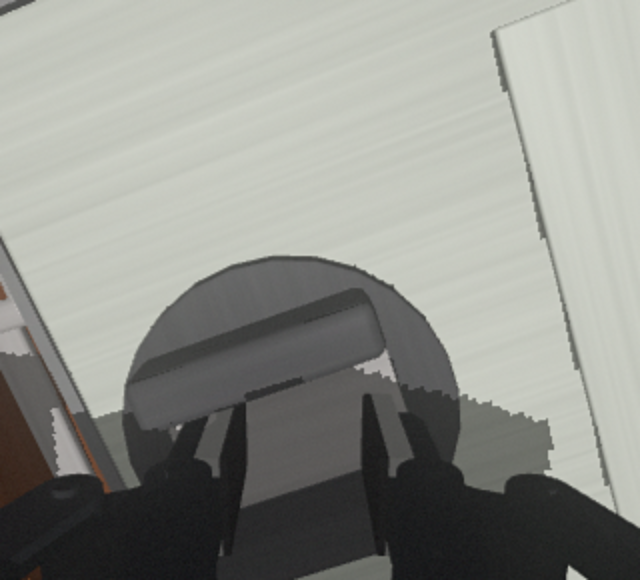

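Call:
arm_command(
  increments=[0,0,0,0,-0.2,0,0.65,0,0,0,0,-0.15,0,0.65,0,0,0,0,0,0,0.65],
)

```text
clock: 10.6
position: [0.5127, -0.1231, 0.2902]
ee_rot: [-0.699, 0.699, -0.104, 0.108]
contact_force: [5.8, 0.3, 5.1]
width: 0.03
```

```bash
python3 st.py
```

```text
10.6 [ 0.5127 -0.1231  0.2902] [5.8 0.3 5.1] [ 0.27 -0.68  0.72] yaw -0.301 tilt [ 0.006 -0.001 -1.   ] 0.029972140218593967 [-0.368  0.295  1.785  0.002  1.056 -0.068]
```

Call:
arm_command(
  increments=[0,0,0,0,-0.2,0,0.65,0,0,0,0,-0.15,0,0.65,0,0,0,0,0,0,0.65],
)

```text
clock: 10.98
position: [0.5128, -0.1232, 0.291]
ee_rot: [0.699, -0.699, 0.105, -0.108]
contact_force: [8.9, -0.6, -10.9]
width: 0.03
```

```bash
python3 st.py
```

```text
10.975 [ 0.5128 -0.1232  0.291 ] [  8.9  -0.6 -10.9] [-0.1  -1.52  0.55] yaw -0.302 tilt [ 0.005 -0.    -1.   ] 0.030028624619889876 [-0.368  0.295  1.783  0.002  1.059 -0.067]
```

Call:
arm_command(
  increments=[0,-0.05,0,0,0,0,0.65,0,-0.05,0,0,0,0,0.65,0,0,0,0,0,0,0.65],
)

```text
clock: 11.35
position: [0.5103, -0.1229, 0.2917]
ee_rot: [0.704, -0.703, 0.073, -0.071]
contact_force: [0.2, -0.4, -0.2]
width: 0.0299
```

```bash
python3 st.py
```

```text
11.35 [ 0.5103 -0.1229  0.2917] [ 0.2 -0.4 -0.2] [ 0.02 -0.05 -0.05] yaw -0.203 tilt [-0.003  0.001 -1.   ] 0.02986136779016871 [-0.369  0.293  1.784 -0.     1.068 -0.165]
```

Call:
arm_command(
  increments=[0,0,0,0,-0.3,0,0.65,0,-0.1,0,0,-0.3,0,0.65,0,-0.1,0,0,-0.5,0,0.65,0,0,0,0,-1.5,0,0.65,0,0,0,0,-3,0,0.65,0,0,0,0,-4,0,0.65,0,0,0,0,-2,0,0.65,0,0,0,0,0,0,0.65],
)

```text
clock: 12.35
position: [0.5112, -0.1231, 0.4111]
ee_rot: [-0.706, 0.708, 0.0, 0.003]
contact_force: [0.4, -0.1, -0.7]
width: 0.0298
```

```bash
python3 st.py;  python3 - <<'E'
from h import *
p=vision.camera_params('wrist')
im=vision.get_image('wrist')
cv2.imwrite('pics/w8.png',cv2.resize(im,None,fx=1.3,fy=1.3)[:,:,::-1])
im=vision.get_image('scene')
cv2.imwrite('pics/s8.png',cv2.resize(im[140:310,130:310],None,fx=3.5,fy=3.5)[:,:,::-1])
np.savez('w8.npz',**p)
E
```

```text
12.35 [ 0.5112 -0.1231  0.4111] [ 0.4 -0.1 -0.7] [0.02 0.06 0.05] yaw -0.004 tilt [ 0.005 -0.002 -1.   ] 0.02979553117918055 [-0.369  0.197  1.597 -0.     1.343 -0.365]
```

View pics/w8.png

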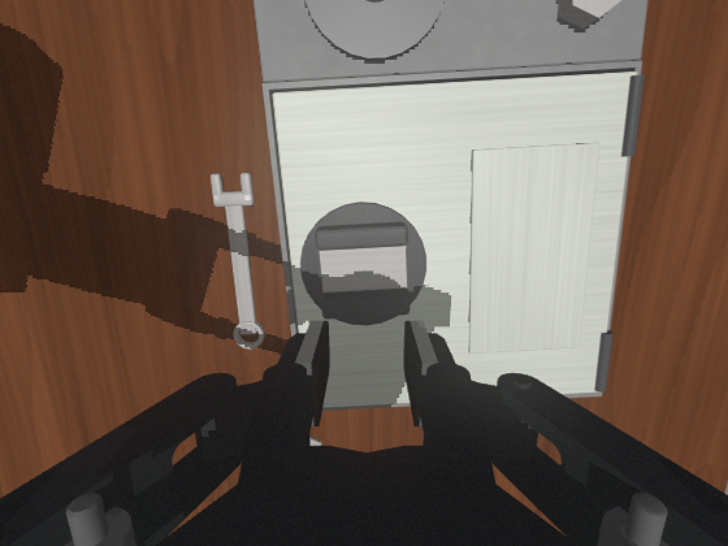

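View pics/s8.png

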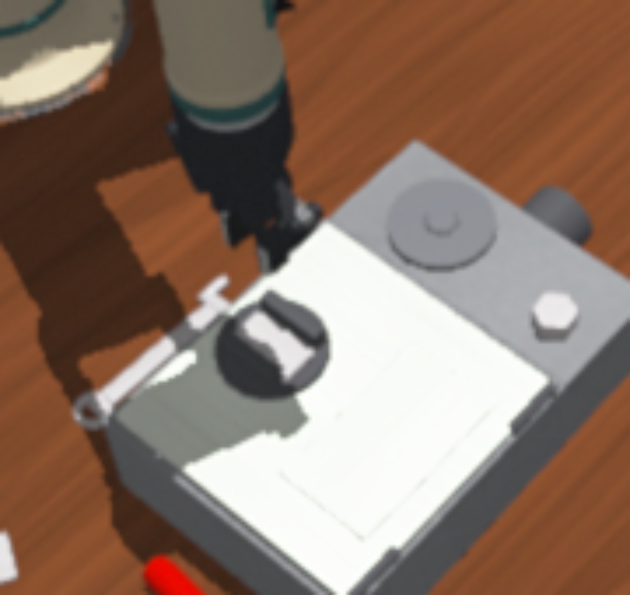

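```bash
python3 -c "
from rig import ticket; print(ticket.sign_off())"
```

```text
the job is handed in; nothing more can be done
None
```

The panel is shut and the fastener is turned clockwise to its stop. It stayed locked when I let go and moved clear. I handed the job in at about 12.5 s on the robot's clock, against the 42 s limit.

**Method:** I set both fingertips, 30 mm apart, in the slot rather than a single one, because they fit near its two ends. I pressed the panel down to its firm stop with about 15–20 N, then turned the fastener while still pressing. At the end the torque rose to 0.85 N m and the slot did not move further, which marks the stop. I then eased off, backed out of the ribs and lifted 12 cm clear.

**Last checks:**
- **Lock:** while I was backing out, the fingers caught on the ribs and pulled up with 11 N, and the panel held.
- **Position:** the final wrist and scene pictures show the panel flush. The slot runs front to back, within about 0.01–0.02 rad of the casing's direction by my pixel readings.
- **Contact:** the wrist force was about zero at the end, with the arm clear of everything.
- **Surroundings:** the wrench, grinding disc and nut look unmoved. I did not separately recheck the oil can, bracket and angle grinder, but the arm never came near the bench.

**Disagreement:** I measured the starting opening at about 0.124 rad (23 mm of travel), while the brief gives 0.14 rad (26 mm). The press ended on a hard stop, so I took the panel as fully shut.

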